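Find the tungsten-bottomed beam-catcher cup by weight and nest it on the stage

TASK

One of the three look-alike aluminium cups on the bench has tungsten sealed in its base: find it by its weight, and nest it in the cup of the same shape that stands on the diffractometer's conical stage, lowering it gently (not dropping it) until it sits upright and fully home on that cup's floor. Leave the stage cup upright on its stage and the two light cups standing upright on the bench; tip nothing over and do not shove the other things about.

Things in the scene. Friction and masses are not known exactly. Their poses are not given: they have to be found in the camera images.
- cup_a: one of three look-alike aluminium cups standing mouth up on the bench, 75 mm high: round foot 40 mm across, widening to 56 mm at 48 mm height, then a straight collar 66 mm across from 50 to 75 mm height; wall 3 mm; inside floor 30 mm above the underside. Origin: centre of the underside, z up; yaw means nothing. To nest it, grip the collar with the fingertips 50 mm or more above the underside
- cup_b: second of the three look-alike cups, same shape, size and origin as cup_a. Below each cup's floor is a sealed chamber; in exactly one of the three (any of them, it changes) it holds a tungsten slug that cannot be seen: that cup weighs about 0.43 kg (0.38 to 0.50), the two light ones about 0.165 kg (0.15 to 0.18)
- cup_c: third of the three look-alike cups, same shape, size and origin as cup_a; it may be light or the heavy one
- base_cup: receiving cup, shaped and sized as cup_a, loose, 0.45 kg, mouth up on the conical stage. Rim 75 mm above its underside; mouth 60 mm wide inside, narrowing to 44 mm at its floor, 30 mm above its underside. Origin: centre of underside. A cup fully home in it stands on its floor, its underside 30 mm above this origin, 2 mm play all round, its collar above this cup's rim
- stage_top (a point): centre of the flat top of the conical steel stage (fixed to the bench, 156 mm across its foot, 45 mm high); a lip 4 mm high and 52 mm across inside keeps the receiving cup from sliding off
- gonio_head: bystander: small turned brass goniometer head, 32 mm across, 38 mm high; origin centre of underside
- driver: bystander: screwdriver 160 mm long lying on the bench; its own x runs from handle to tip
- spanner: bystander: steel spanner 140 mm long lying on the bench along its own x
- vial: bystander: amber glass jar 28 mm across, 50 mm high; origin centre of underside
- pin_box: bystander: flat grey plastic box 75 x 50 x 22 mm (its x, y, z); origin centre of underside
- dish: bystander: white shallow dish 80 mm across, 14 mm high; origin centre of underside
There are look-alikes about, which are no part of the job. What is shaped like the base_cup but yellow is not meant.

How it is judged:
At the end, for the whole second after the job is handed in: Heavy cup (over 2.8 N) at rest in the stage cup: underside 26-34 mm above that cup's, axes within 5 mm. Stage cup within 12 mm of the stage centre; both light cups on the bench (within 6 mm); all four upright within 0.08 rad and at rest (((z of cup_a in the frame of base_cup between 0.026 and 0.034 m and horizontal distance between cup_a and base_cup below 0.005 m and angle between each of cup_a, cup_b, cup_c's own z axis and vertical below 0.08 rad and contact force between cup_a and base_cup above 2.8 N and linear speed of each of cup_a, cup_b, cup_c below 0.02 m/s and height (world z) of each of cup_b, cup_c below 0.006 m) or (z of cup_b in the frame of base_cup between 0.026 and 0.034 m and horizontal distance between cup_b and base_cup below 0.005 m and angle between each of cup_b, cup_a, cup_c's own z axis and vertical below 0.08 rad and contact force between cup_b and base_cup above 2.8 N and linear speed of each of cup_b, cup_a, cup_c below 0.02 m/s and height (world z) of each of cup_a, cup_c below 0.006 m) or (z of cup_c in the frame of base_cup between 0.026 and 0.034 m and horizontal distance between cup_c and base_cup below 0.005 m and angle between each of cup_c, cup_a, cup_b's own z axis and vertical below 0.08 rad and contact force between cup_c and base_cup above 2.8 N and linear speed of each of cup_c, cup_a, cup_b below 0.02 m/s and height (world z) of each of cup_a, cup_b below 0.006 m)) and horizontal distance between base_cup and stage_top below 0.012 m and angle between base_cup's own z axis and vertical below 0.08 rad and z of base_cup in the frame of stage_top below 0.003 m and linear speed of base_cup below 0.02 m/s); the robot touches nothing.
It fails at once if a cup is dropped into the stage cup instead of being lowered (faster than 0.35 m/s inside it) ((horizontal distance between cup_a and base_cup below 0.012 m and z of cup_a in the frame of base_cup below 0.07 m and linear speed of cup_a above 0.35 m/s) or (horizontal distance between cup_b and base_cup below 0.012 m and z of cup_b in the frame of base_cup below 0.07 m and linear speed of cup_b above 0.35 m/s) or (horizontal distance between cup_c and base_cup below 0.012 m and z of cup_c in the frame of base_cup below 0.07 m and linear speed of cup_c above 0.35 m/s)).
It fails at once if a cup is tipped over (more than 0.7 rad) (angle between any of cup_a, cup_b, cup_c, base_cup's own z axis and vertical above 0.7 rad).
It fails at once if one of the other things on the bench is shoved by more than 30 mm (distance of any of gonio_head, driver, spanner, vial, pin_box, dish from where it was at the start of the episode above 0.03 m).
It also fails if it takes over 54 s, if anything falls off the work surface, if the arm or the gripper's body presses on something with over 40 N, if the wrist force passes 120 N, or if a joint passes its speed limit or range.

ROBOT

A 6-joint arm with a two-finger parallel gripper is mounted at the origin on the work surface. World frame = base frame: x ahead of the robot, y to its left, z up, the work surface at z = 0. Lengths are in m, angles in rad, forces in N, time in s.
With the tool pointing down it reaches from about 0.425 to 0.95 m from the base axis. Payload 3.5 kg.
Tool frame: the origin (TCP) lies between the finger pads; the fingertips stand 19 mm ahead of it and the grasp point (between the pads) is the TCP; z points along the fingers, y is the line along which they close (so a half turn about z gives the same grasp; the last joint's range is limited). The gripper opens to 85 mm and grips with 20 to 120 N. Pads are 22 mm wide; open, the fingers measure 114 mm over their backs; the gripper's body (76 mm by 85 mm) begins 54 mm behind the grasp point. The pads swing forward as they close: fully open they stand 13 mm farther back than shut.
Start: joints at [1.139, 0.286, 1.577, -0, 1.279, -0.15], TCP at [0.188, 0.648, 0.216] pointing down, gripper open.
Joint ranges: [-2.77, 2.77], [-0.9, 2.22], [0.21, 2.48], [-1.53, 4.67], [0.24, 2.81], [-2.84, 2.84]. Speed limits (rad/s): [2.79, 2.79, 3.14, 3.14, 3.14, 3.14].

INTERFACE

Orientations are given as a unit quaternion [x, y, z, w].
In Python, from plant import monitor, eyes, ctrl gives the robot as it stands.
- The arm moves only by the shell command python3 -m handwheel 'ROWS' [FORCE]. ROWS is JSON, a list of rows, each a list of 7 numbers: the shift along the tool's x, y, z in units of 40 cm (1.0 is 40 cm), then the turn, a rotation vector about the tool's x, y, z in units of pi rad (1.0 is pi rad), then the opening, from -1 (shut) to 1 (fully open). A call has 1 to 12 rows; each row is the pose to reach, as a shift and turn from the pose commanded when the call began, along the tool's axes at that moment, turning the shorter way round; what a row does not reach only later rows make up. A row lasts 1/8 s, in which the tool goes at most 62.5 mm and 10.7 degrees, less where a joint would pass 70% of its speed; a pose out of reach is approached as far as the arm can. A call with a number of a shift or a turn outside -1 to 1 is refused whole. A call with a gripper value outside its range is refused whole. The fingers move at their own pace and stop on an object; FORCE is the grip in N (left out, the last holds). Time passes only in rows, so rows that repeat a pose let the fingers close. It gives the time, the measured TCP pose, the force, the opening and the grip force at its end, in the units of the state.
- monitor.get_state(): the state, without advancing time (a new reading comes with each control period).
- eyes.read_camera(name): name is "side" or "top"; returns the picture (480x640x3 uint8, red, green, blue); there is no depth.
- eyes.camera_params(name): a dict with "K" (3x3 intrinsics, pixels), "k1" (the pictures are not rectified: a ray, as slopes to the right and down, at radius r is drawn at 1 + k1 r^2 times it, then the intrinsics apply), "R" (3x3) and "t" (3): a world point X has camera coordinates R X + t. Camera axes: x right, y down, z forward; pixel columns grow to the right and rows downward; lengths in m; the calibration is good to about 2 mm. A picture is of the moment at which its call begins. camera_params takes no time and is no camera call.
- ctrl.sign_off(): hands the job in; it is judged then, once.
The state is a dict: "time": time; "qpos": joint angles; "dq": joint speeds; "joint_efforts": joint torques, N m; "eef_pos": TCP position; "tcp_rot": TCP orientation; "contact_force": force on the tool from outside, world axes, zero at the start; "wrist_torque": the same for the moment, N m; "opening": opening from 0.0 (shut) to 1.0 (fully open); "finger_force": force on a finger pad.
Only numpy, scipy, OpenCV 4.12 (cv2) and the standard library are available. Lean on these libraries where they do the work, as an engineer would, in place of code of your own. Each camera call takes 0.05 s, during which the arm holds its last target. There are 200 camera calls.

## Working session

There is one attempt and no reset: what is moved stays moved. The work goes in short steps, Python scripts to look and compute and a shell command to move; the robot and the scene stay as the last step left them, time stands still between calls to the robot, and variables do not carry over. Pictures are saved under pics/ and viewed, at most 10 in all, crops included, and the job is handed in when it is done.

```bash
mkdir -p pics; ls; python3 - <<'E'
from plant import monitor, eyes, ctrl
import cv2
for n in("top","side"):
    cv2.imwrite(f"pics/{n}0.png",eyes.read_camera(n)[:,:,::-1]); print(eyes.camera_params(n))
print(monitor.get_state())
E
```

```text
pics
{'K': array([[435.96495598,   0.        , 316.30401045],
       [  0.        , 435.96495598, 242.63769764],
       [  0.        ,   0.        ,   1.        ]]), 'k1': 0.0021769354583205925, 'R': array([[-0.03150262, -0.9994956 ,  0.0040171 ],
       [-0.97923943,  0.03005847, -0.20046603],
       [ 0.20024417, -0.0102489 , -0.97969242]]), 't': array([0.03896896, 0.54279157, 0.90196061])}
{'K': array([[481.83907351,   0.        , 318.49742626],
       [  0.        , 481.83907351, 232.13136741],
       [  0.        ,   0.        ,   1.        ]]), 'k1': -0.009123728880328991, 'R': array([[-0.9910382 , -0.13325697,  0.00926693],
       [-0.0932044 ,  0.64013354, -0.762589  ],
       [ 0.09568822, -0.75661855, -0.64681692]]), 't': array([0.53498333, 0.09014377, 0.98740156])}
{'time': 0.1, 'qpos': array([ 1.13900401e+00,  2.87147220e-01,  1.57802865e+00,  2.81463504e-05,
        1.27860616e+00, -1.50004252e-01]), 'dq': array([ 0.00077825, -0.00199108, -0.00350276, -0.00248392, -0.00061143,
       -0.00052196]), 'joint_efforts': array([-2.10963103e-04, -4.07297158e+01, -2.93698096e+01, -2.02568472e-04,
        3.38442915e-03, -4.58784797e-06]), 'eef_pos': array([0.18740167, 0.64781124, 0.21443982]), 'tcp_rot': array([ 1.40432287e-01,  9.90089680e-01, -1.04483279e-03, -3.26876951e-04]), 'contact_force': array([0.07917016, 0.32209974, 0.26994696]), 'wrist_torque': array([-0.01761555,  0.02472004, -0.04629047]), 'finger_force': 0.0, 'opening': 1.0019370032743427}
```

View pics/top0.png

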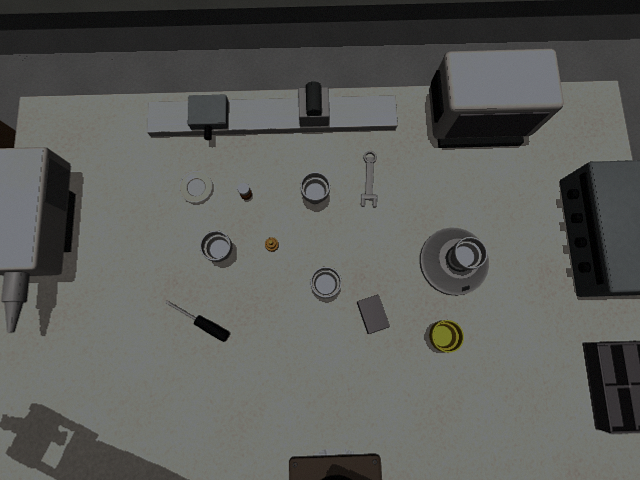

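View pics/side0.png

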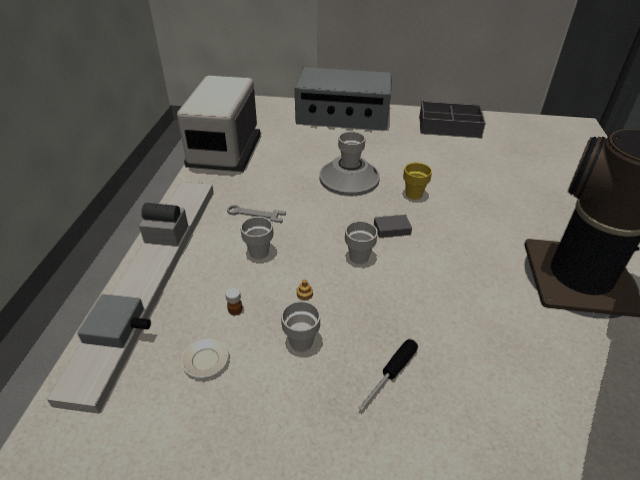

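The top picture has three grey cups with rims near (315,186), (216,245) and (325,282). The stage cup is near (467,254) on the cone, and the yellow decoy is at (446,335). The grey cup standing on the conical stage is the base_cup: it has the right colour and it is on the stage. I'll fit the rims in both views and confirm in one enlarged crop.

```bash
cat > h.py <<'E'
import numpy as np, cv2
from plant import monitor, eyes, ctrl
from scipy.ndimage import map_coordinates
def proj(n,X):
    p=eyes.camera_params(n); c=np.atleast_2d(X)@p["R"].T+p["t"]; s=c[:,:2]/c[:,2:]
    s=s*(1+p["k1"]*(s**2).sum(1,keepdims=True)); return s@p["K"][:2,:2].T+p["K"][:2,2]
def unproj(n,uv,z):
    p=eyes.camera_params(n); s0=(np.array(uv)-p["K"][:2,2])/p["K"][0,0]; s=s0.copy()
    for _ in range(5): s=s0/(1+p["k1"]*(s@s))
    d=p["R"].T@np.r_[s,1]; o=-p["R"].T@p["t"]; return o+d*(z-o[2])/d[2]
th=np.linspace(0,2*np.pi,120,endpoint=False)
def circ(x,y,z,r): return np.c_[x+r*np.cos(th),y+r*np.sin(th),0*th+z]
def grad(im):
    g=cv2.GaussianBlur(cv2.cvtColor(im,cv2.COLOR_RGB2GRAY).astype(float),(0,0),.8)
    return np.hypot(cv2.Sobel(g,-1,1,0),cv2.Sobel(g,-1,0,1))
def score(n,G,x,y,zr):
    t=0
    for r in(.033,.030):
        q=proj(n,circ(x,y,zr,r)); t+=np.minimum(map_coordinates(G,[q[:,1],q[:,0]],order=1),150).mean()
    return t
def fit(views,x,y,zr,w=.012):
    for step in(w/8,w/48):
        k=np.arange(-8,9)*step
        S=[(sum(score(n,G,x+a,y+b,zr) for n,G in views),x+a,y+b) for a in k for b in k]
        s,x,y=max(S)
    return round(x,4),round(y,4),round(s)
E
python3 - <<'E'
from h import *
I={n:cv2.imread(f"pics/{n}0.png")[:,:,::-1].copy() for n in("top","side")}
G={n:grad(I[n]) for n in I}
rows=[[],[]]
for nm,uv,z in(("P",(315,186),.075),("Q",(216,245),.075),("R",(325,282),.075),("base",(467,254),.12)):
    g=unproj("top",uv,z)[:2]
    f=[fit([(n,G[n])],*g,z) for n in G]; b=fit(list(G.items()),*g,z)
    print(nm,g.round(3),"top",f[0],"side",f[1],"both",b,"reach",np.hypot(*b[:2]).round(3))
    for i,n in enumerate(G):
        c=proj(n,[b[0],b[1],z-.03])[0].astype(int)-28
        im=cv2.resize(I[n][c[1]:c[1]+56,c[0]:c[0]+56],(200,200),interpolation=cv2.INTER_CUBIC)
        for zz,r in((z,.033),(z-.075,.02)):
            q=((proj(n,circ(b[0],b[1],zz,r))-c+.5)*200/56).astype(int)
            cv2.polylines(im,[q],True,(255,0,0),1)
        rows[i].append(im)
for nm,uv,z in(("gonio",(271,244),.02),("vial",(245,192),.04),("box",(373,314),.022),("yellow",(446,335),.075),("spanner_open_end",(369,200),0),("spanner_ring",(370,158),0),("dish",(197,187),.01),("stagetop",(455,262),0.02),("driver_h",(228,335),.01),("driver_t",(167,302),.01)):
    print(nm,unproj("top",uv,z)[:2].round(3))
cv2.imwrite("pics/c1.png",np.vstack([np.hstack(r) for r in rows])[:,:,::-1])
E
```

```text
Traceback (most recent call last):
  File "h.py", line 24, in fit
    S=[(sum(score(n,G,x+a,y+b,zr) for n,G in views),x+a,y+b) for a in k for b in k]
        ~~~^^^^^^^^^^^^^^^^^^^^^^^^^^^^^^^^^^^^^^^^
  File "h.py", line 24, in <genexpr>
    S=[(sum(score(n,G,x+a,y+b,zr) for n,G in views),x+a,y+b) for a in k for b in k]
            ~~~~~^^^^^^^^^^^^^^^^
  File "h.py", line 19, in score
    q=proj(n,circ(x,y,zr,r)); t+=np.minimum(map_coordinates(G,[q[:,1],q[:,0]],order=1),150).mean()
  File "h.py", line 5, in proj
    p=eyes.camera_params(n); c=np.atleast_2d(X)@p["R"].T+p["t"]; s=c[:,:2]/c[:,2:]
ValueError: time passes only in moves, steps and waits
```

```bash
sed -i 's/^def proj/P={n:eyes.camera_params(n) for n in("top","side")}\ndef proj/; s/p=eyes.camera_params(n)/p=P[n]/' h.py
cat > loc.py <<'E'
from h import *
I={n:cv2.imread(f"pics/{n}0.png")[:,:,::-1].copy() for n in("top","side")}
G={n:grad(I[n]) for n in I}
rows=[[],[]]
for nm,uv,z in(("P",(315,186),.075),("Q",(216,245),.075),("R",(325,282),.075),("base",(467,254),.12)):
    g=unproj("top",uv,z)[:2]
    f=[fit([(n,G[n])],*g,z) for n in G]; b=fit(list(G.items()),*g,z)
    print(nm,g.round(3),"top",f[0],"side",f[1],"both",b,"reach",np.hypot(*b[:2]).round(3))
    for i,n in enumerate(G):
        c=proj(n,[b[0],b[1],z-.03])[0].astype(int)-28
        im=cv2.resize(I[n][c[1]:c[1]+56,c[0]:c[0]+56],(200,200),interpolation=cv2.INTER_CUBIC)
        for zz,r in((z,.033),(z-.075,.02)):
            q=((proj(n,circ(b[0],b[1],zz,r))-c+.5)*200/56).astype(int)
            cv2.polylines(im,[q],True,(255,0,0),1)
        rows[i].append(im)
for nm,uv,z in(("gonio",(271,244),.02),("vial",(245,192),.04),("box",(373,314),.022),("yellow",(446,335),.075),("spanner_open_end",(369,200),0),("spanner_ring",(370,158),0),("dish",(197,187),.01),("stagetop",(455,262),0.02),("driver_h",(228,335),.01),("driver_t",(167,302),.01)):
    print(nm,unproj("top",uv,z)[:2].round(3))
cv2.imwrite("pics/c1.png",np.vstack([np.hstack(r) for r in rows])[:,:,::-1])
E
python3 loc.py
```

```text
P [0.667 0.021] top (np.float64(0.6667), np.float64(0.0219), 258) side (np.float64(0.6649), np.float64(0.0296), 241) both (np.float64(0.6664), np.float64(0.0219), 435) reach 0.667
Q [0.541 0.237] top (np.float64(0.5406), np.float64(0.2393), 255) side (np.float64(0.5381), np.float64(0.2456), 265) both (np.float64(0.5376), np.float64(0.2438), 440) reach 0.59
R [0.454 0.007] top (np.float64(0.4544), np.float64(0.0054), 201) side (np.float64(0.4529), np.float64(0.0124), 259) both (np.float64(0.4506), np.float64(0.0114), 432) reach 0.451
base [ 0.497 -0.283] top (np.float64(0.5012), np.float64(-0.2889), 245) side (np.float64(0.4982), np.float64(-0.2824), 266) both (np.float64(0.5005), np.float64(-0.2886), 475) reach 0.578
gonio [0.551 0.125]
vial [0.67  0.181]
box [ 0.387 -0.098]
yellow [ 0.337 -0.239]
spanner_open_end [ 0.654 -0.107]
spanner_ring [ 0.76  -0.115]
dish [0.695 0.299]
stagetop [ 0.497 -0.29 ]
driver_h [0.351 0.223]
driver_t [0.428 0.359]
```

View pics/c1.png

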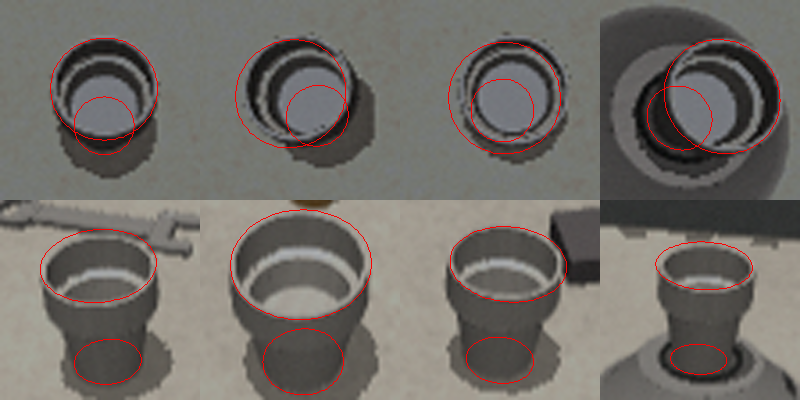

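The crop confirms that the grey cup on the cone (467,254) is the base_cup. The two views disagree by about 7 mm in y, and I'll settle that with the arm once a cup is gripped. Starting with Q, turning the tool to the world axes on the way.

```bash
python3 -m handwheel '[[-0.56,-0.37,0,0,0,-0.09,1],[-0.56,-0.37,0,0,0,-0.09,1],[-0.56,-0.37,0,0,0,-0.09,1],[-0.56,-0.37,0,0,0,-0.09,1],[-0.56,-0.37,0,0,0,-0.09,1],[-0.56,-0.37,0,0,0,-0.09,1]]' 30
python3 - <<'E'
from h import *
s=monitor.get_state(); from scipy.spatial.transform import Rotation as R
M=R.from_quat(s["tcp_rot"]); print(s["time"],s["eef_pos"],M.as_matrix().round(3),s["qpos"].round(2))
print(M.inv().apply(np.array([.539,.242,.12])-s["eef_pos"])/.4)
E
```

```text
time: 0.85
eef_pos: [0.362, 0.4434, 0.2154]
tcp_rot: [0.001, 1.0, 0.0, -0.0]
contact_force: [-0.5, 0.3, 0.8]
opening: 1.0
finger_force: 0.0
0.85 [0.36204871 0.44337241 0.2154398 ] [[-1.     0.001 -0.001]
 [ 0.001  1.     0.   ]
 [ 0.001  0.    -1.   ]] [ 0.71  0.06  1.83  0.    1.25 -0.86]
[-0.44322765 -0.50287011  0.23820559]
```

```bash
python3 -m handwheel '[[-0.443,-0.503,0,0,0,0,1],[-0.443,-0.503,0,0,0,0,1],[-0.443,-0.503,0.1,0,0,0,1],[-0.443,-0.503,0.2,0,0,0,1],[-0.443,-0.503,0.2,0,0,0,1],[-0.443,-0.503,0.22,0,0,0,1],[-0.443,-0.503,0.22,0,0,0,1]]' 
python3 - <<'E'
from h import *
s=monitor.get_state();print(s["eef_pos"])
rows=[]
for n in P:
    im=eyes.read_camera(n); cv2.imwrite(f"pics/{n}1.png",im[:,:,::-1])
    c=proj(n,[.539,.242,.08])[0].astype(int)-60
    im=im[c[1]:c[1]+120,c[0]:c[0]+120]; im=cv2.resize(im,(400,400),interpolation=cv2.INTER_CUBIC)
    q=((proj(n,[s["eef_pos"]])-c+.5)*400/120).astype(int)[0]; cv2.circle(im,tuple(map(int,q)),3,(255,0,0),-1)
    rows.append(im)
cv2.imwrite("pics/c2.png",np.hstack(rows)[:,:,::-1])
E
```

```text
time: 1.72
eef_pos: [0.538, 0.2445, 0.127]
tcp_rot: [-0.001, 1.0, 0.0, -0.001]
contact_force: [-0.0, -0.2, -0.2]
opening: 1.001
finger_force: 0.0
[0.53797648 0.244512   0.12702941]
```

View pics/c2.png

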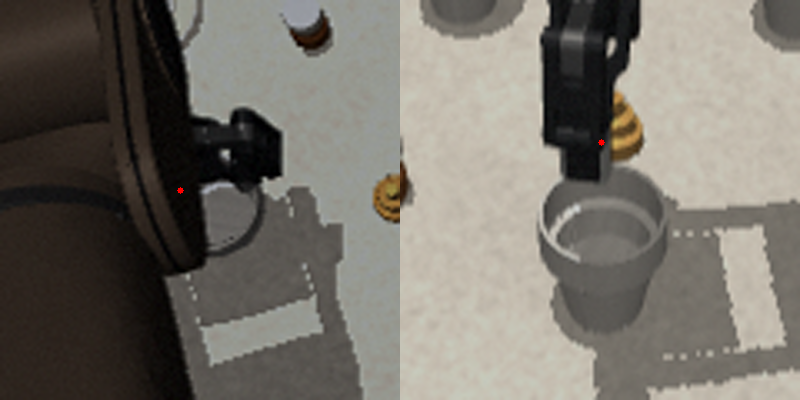

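```bash
python3 - <<'E'
from h import *
c=proj("side",[.539,.242,.08])[0].astype(int)-60
for p in([.538,.287,.121],[.538,.300,.121],[.538,.287,.108],[.538,.300,.108]):
    print(p,(proj("side",p)-c+.5)*400/120+[400,0])
c=proj("top",[.539,.242,.08])[0].astype(int)-60
for p in([.538,.202,.121],[.538,.187,.121]): print(p,(proj("top",p)-c+.5)*400/120)
E
```

```text
[0.538, 0.287, 0.121] [[587.04834131 219.31448716]]
[0.538, 0.3, 0.121] [[582.23819107 241.31873617]]
[0.538, 0.287, 0.108] [[587.64691461 237.2992972 ]]
[0.538, 0.3, 0.108] [[582.89957667 259.290003  ]]
[0.538, 0.202, 0.121] [[252.76854521 190.15712359]]
[0.538, 0.187, 0.121] [[277.32641728 189.42090902]]
```

The finger sits higher in the picture than I expect, so I'll look closer before descending.

```bash
python3 - <<'E'
from h import *
I=cv2.imread("pics/side1.png"); c=np.array([240,225]); k=6
im=cv2.resize(I[c[1]:c[1]+100,c[0]-0:c[0]+130],None,fx=k,fy=k,interpolation=cv2.INTER_CUBIC)
im=cv2.convertScaleAbs(im,alpha=2,beta=10)
for p,col in(([.538,.2445,.127],(0,0,255)),([.538,.287,.121],(0,255,0)),([.538,.202,.121],(255,0,0))):
    q=((proj("side",p)[0]-c+.5)*k).astype(int); print(q); cv2.circle(im,tuple(map(int,q)),4,col,-1)
cv2.imwrite("pics/c3.png",im); print(monitor.get_state()["eef_pos"])
E
```

```text
[363 419]
[336 556]
[388 321]
[0.53878494 0.24481669 0.12874601]
```

View pics/c3.png

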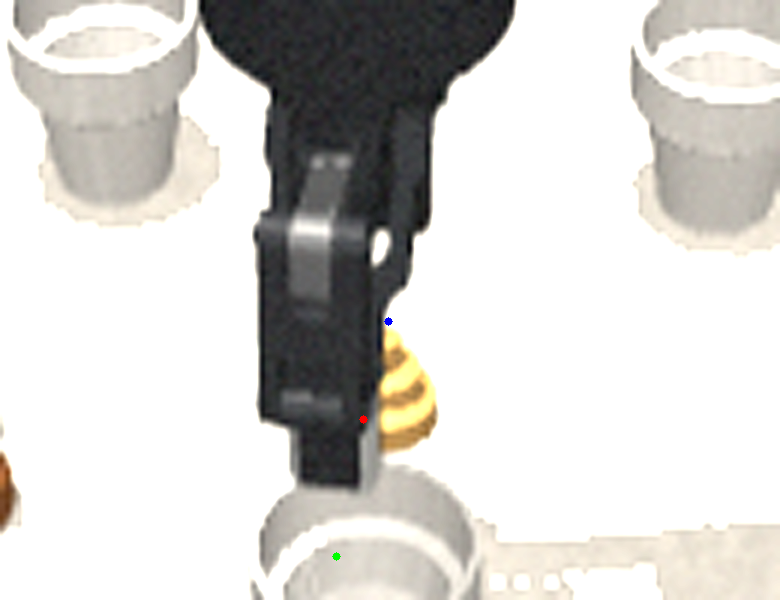

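```bash
python3 -m handwheel '[[0,-0.006,0.06,0,0,0,1],[0,-0.006,0.1,0,0,0,1],[0,-0.006,0.13,0,0,0,1],[0,-0.006,0.13,0,0,0,1]]' 
python3 - <<'E'
from h import *
I=eyes.read_camera("side")[:,:,::-1]; cv2.imwrite("pics/side2.png",I); c=np.array([240,225]); k=6
im=cv2.resize(I[c[1]:c[1]+100,c[0]-0:c[0]+130],None,fx=k,fy=k,interpolation=cv2.INTER_CUBIC)
im=cv2.convertScaleAbs(im,alpha=2,beta=10)
t=monitor.get_state()["eef_pos"]; print(t)
for d,col in(([0,0,0],(0,0,255)),([0,.0425,-.006],(0,255,0))):
    q=((proj("side",t+d)[0]-c+.5)*k).astype(int); print(q); cv2.circle(im,tuple(map(int,q)),4,col,-1)
cv2.imwrite("pics/c4.png",im)
E
```

```text
time: 2.33
eef_pos: [0.5382, 0.2407, 0.0747]
tcp_rot: [-0.001, 1.0, -0.0, -0.001]
contact_force: [0.8, 0.2, -0.2]
opening: 1.004
finger_force: 0.0
[0.53893931 0.24070722 0.07563484]
[364 533]
[339 668]
```

View pics/c4.png

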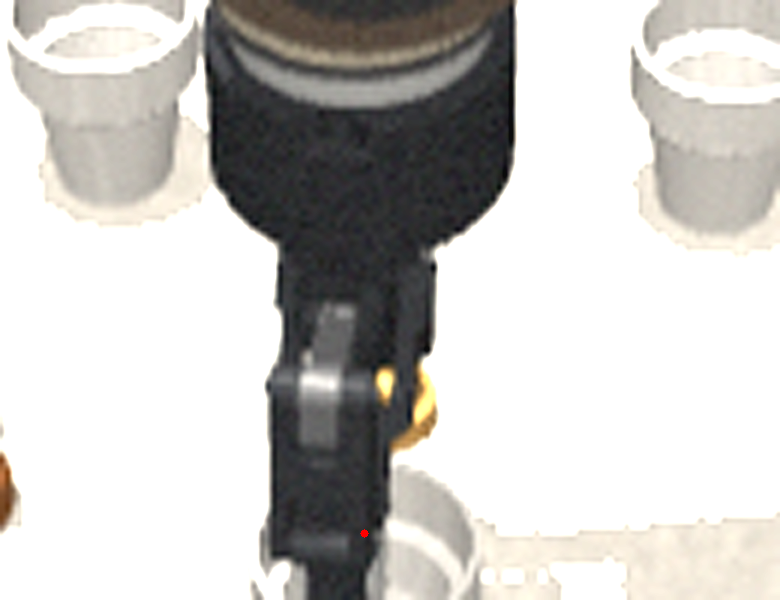

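```bash
python3 -m handwheel '[[0,0,0,0,0,0,0.5],[0,0,0,0,0,0,0.4],[0,0,0,0,0,0,0.3],[0,0,0,0,0,0,0.3],[0,0,0,0,0,0,0.3]]' 20
python3 - <<'E'
from h import *
I=eyes.read_camera("side")[:,:,::-1]; cv2.imwrite("pics/side3.png",I)
I=eyes.read_camera("top")[:,:,::-1]; cv2.imwrite("pics/top3.png",I)
E
```

```text
time: 3.0
eef_pos: [0.5391, 0.2405, 0.0758]
tcp_rot: [-0.0, 1.0, -0.0, 0.0]
contact_force: [0.9, -0.4, -0.2]
opening: 0.645
finger_force: 0.0
```

The fingers closed to 55 mm with no contact, so the pads really are above the rim, as the picture shows. I'll reopen and go lower; that is safe, because the gripper's body stays clear.

```bash
python3 -m handwheel '[[0,0,0,0,0,0,1],[0,0,0,0,0,0,1],[0,0,0,0,0,0,1],[0,0,0.04,0,0,0,1],[0,0,0.0625,0,0,0,1],[0,0,0.0625,0,0,0,0.6],[0,0,0.0625,0,0,0,0.3],[0,0,0.0625,0,0,0,0.3],[0,0,0.0625,0,0,0,0.3]]' 20

```

```text
time: 4.22
eef_pos: [0.539, 0.2404, 0.0507]
tcp_rot: [-0.0, 1.0, -0.0, -0.0]
contact_force: [-0.1, -0.7, -0.7]
opening: 0.755
finger_force: 22.6
```

```bash
python3 -m handwheel '[[0,0,0,0,0,0,-0.5],[0,0,-0.03,0,0,0,-0.5],[0,0,-0.06,0,0,0,-0.5],[0,0,-0.06,0,0,0,-0.5],[0,0,-0.06,0,0,0,-0.5]]' 45
for i in 1 2 3; do python3 -m handwheel '[[0,0,0,0,0,0,-0.5]]'|grep -E 'eef|force|open';done
python3 - <<'E'
from h import *
for n in P:
    I=eyes.read_camera(n)[:,:,::-1]; cv2.imwrite(f"pics/{n}4.png",I)
E
```

```text
time: 4.85
eef_pos: [0.5391, 0.2405, 0.0751]
tcp_rot: [-0.0, 1.0, 0.0, 0.0]
contact_force: [0.5, 0.1, -2.0]
opening: 0.733
finger_force: 49.7
eef_pos: [0.5387, 0.2404, 0.0743]
contact_force: [-0.3, -0.8, -2.2]
opening: 0.737
finger_force: 49.7
eef_pos: [0.5387, 0.2404, 0.0742]
contact_force: [-0.5, -0.3, -1.6]
opening: 0.733
finger_force: 49.7
eef_pos: [0.5389, 0.2404, 0.0744]
contact_force: [-0.7, 1.0, -1.8]
opening: 0.736
finger_force: 49.7
```

Q weighs about 1.9 N, so it is light. I'll set it back and check how deep the pads were.

```bash
python3 -m handwheel '[[0,0,0.03,0,0,0,-0.5],[0,0,0.055,0,0,0,-0.5],[0,0,0.06,0,0,0,-0.5],[0,0,0.06,0,0,0,-0.5],[0,0,0.06,0,0,0,1],[0,0,0.06,0,0,0,1],[0,0,0.06,0,0,0,1],[0,0,-0.05,0,0,0,1],[0,0,-0.2,0,0,0,1],[0,0,-0.2,0,0,0,1]]'
python3 - <<'E'
from h import *
I=cv2.imread("pics/side4.png"); c=np.array([240,250]); k=6
im=cv2.resize(I[c[1]:c[1]+100,c[0]:c[0]+130],None,fx=k,fy=k,interpolation=cv2.INTER_CUBIC)
cv2.imwrite("pics/c5.png",cv2.convertScaleAbs(im,alpha=1.6,beta=10))
I=eyes.read_camera("top"); cv2.imwrite("pics/top5.png",I[:,:,::-1])
I=eyes.read_camera("side"); cv2.imwrite("pics/side5.png",I[:,:,::-1]); s=monitor.get_state(); print(s["eef_pos"])
E
```

```text
time: 6.58
eef_pos: [0.5432, 0.2416, 0.1619]
tcp_rot: [-0.001, 1.0, 0.002, 0.006]
contact_force: [0.9, -0.4, 0.5]
opening: 1.0
finger_force: 0.0
[0.53951401 0.24063343 0.1557681 ]
```

View pics/c5.png

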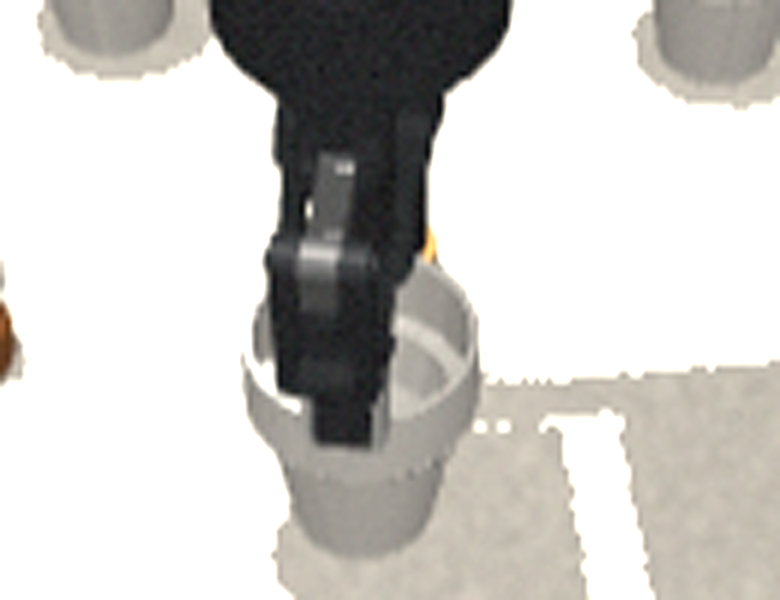

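The pads sit about halfway down the collar (tip near (345,445) in the crop), so this grip height suits nesting too. The gripped TCP y (0.2405) agrees with the top camera (0.239), so I'll trust the top view. Next is P.

```bash
python3 -m handwheel '[[-0.318,-0.547,0,0,0,0,1],[-0.318,-0.547,0,0,0,0,1],[-0.318,-0.547,0,0,0,0,1],[-0.318,-0.547,0,0,0,0,1],[-0.318,-0.547,0,0,0,0,1],[-0.318,-0.547,0.03,0,0,0,1],[-0.318,-0.547,0.1,0,0,0,1]]'
python3 -m handwheel '[[0,0,0.05,0,0,0,1],[0,0,0.12,0,0,0,1],[0,0,0.16,0,0,0,1],[0,0,0.16,0,0,0,1],[0,0,0.16,0,0,0,0.6],[0,0,0.16,0,0,0,0.3],[0,0,0.16,0,0,0,0.3],[0,0,0.16,0,0,0,0.3]]' 20
```

```text
time: 7.55
eef_pos: [0.6661, 0.0234, 0.1141]
tcp_rot: [-0.001, 1.0, 0.0, 0.0]
contact_force: [1.3, 0.0, -0.6]
opening: 1.0
finger_force: 0.0
time: 8.55
eef_pos: [0.6666, 0.0217, 0.0512]
tcp_rot: [-0.0, 1.0, -0.0, 0.0]
contact_force: [-0.2, -0.1, 0.3]
opening: 0.65
finger_force: 0.2
```

```bash
python3 - <<'E'
from h import *
out=[]
for n,k in(("side",4),("top",4)):
    I=eyes.read_camera(n)[:,:,::-1]; cv2.imwrite(f"pics/{n}6.png",I)
    c=proj(n,[.667,.022,.06])[0].astype(int)-[50,62]; im=cv2.resize(I[c[1]:c[1]+125,c[0]:c[0]+100],None,fx=k,fy=k,interpolation=cv2.INTER_CUBIC)
    q=((proj(n,[[.6666,.0217,.0512]])[0]-c+.5)*k).astype(int); cv2.circle(im,tuple(map(int,q)),3,(0,0,255),-1)
    out.append(im)
cv2.imwrite("pics/c6.png",cv2.convertScaleAbs(np.hstack(out),alpha=1.6,beta=10)); s=monitor.get_state(); print(s["eef_pos"],s["qpos"])
G=grad(cv2.imread("pics/top6.png")); print("Q top now",fit([("top",G)],.5406,.2393,.075))
G=grad(cv2.imread("pics/side6.png")); print("Q side now",fit([("side",G)],.538,.2456,.075))
E
```

```text
[0.66625805 0.02177817 0.05057307] [-1.19274583e-01  4.38143212e-01  1.70201421e+00  1.25442242e-05
  1.00178970e+00 -1.69092462e+00]
Q top now (np.float64(0.5408), np.float64(0.239), 272)
Q side now (np.float64(0.5387), np.float64(0.2456), 271)
```

View pics/c6.png

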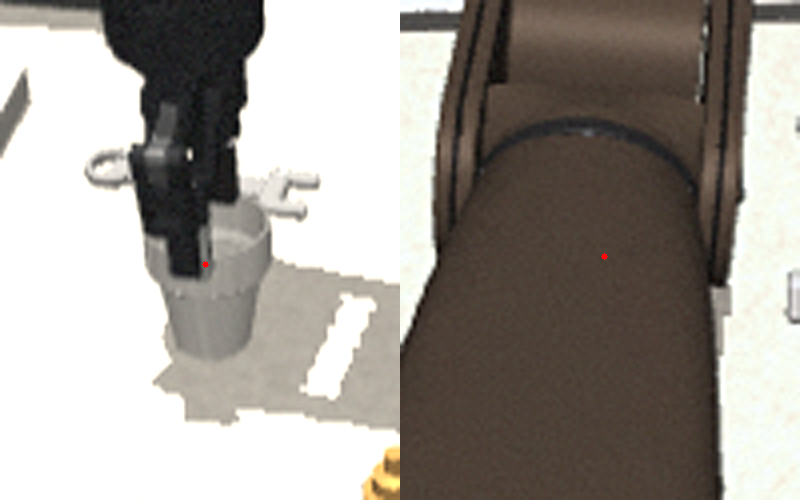

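The near finger stands at the collar front (tip about (188,278) in the crop) and the cup is upright. The command only asked for 0.65, so I'll close further and see where it stops.

```bash
python3 -m handwheel '[[0,0,0,0,0,0,0.2],[0,0,0,0,0,0,0.1],[0,0,0,0,0,0,0]]' 20
```

```text
time: 9.02
eef_pos: [0.6665, 0.0219, 0.0507]
tcp_rot: [-0.0, 1.0, 0.0, -0.0]
contact_force: [0.6, 1.4, 0.7]
opening: 0.5
finger_force: 0.4
```

```bash
python3 - <<'E'
from h import *
from scipy.optimize import brentq
# side4 tip pixel: crop (345,445)/6+(240,250); TCP (.539,.2405,.0743) ; side6 tip (188,278)/4 + c
c6=proj("side",[.667,.022,.06])[0].astype(int)-[50,62]
for nm,px,t,off in(("Q lifted",np.array([345,445])/6+[240,250],(.539,.2405,.0743),.040),("P",np.array([188,278])/4+c6,(.6665,.0218,.0507),.034),
  ("hover",np.array([328,488])/6+[240,225],(.538,.2445,.127),.055)):
    r=[]
    for z in np.arange(-.02,.2,.002):
        X=[t[0],t[1]+off,z]; r.append((abs(proj("side",X)[0][1]-px[1]),z,proj("side",X)[0][0]-px[0]))
    print(nm,min(r),"TCP z",t[2])
    for z in(.03,.05,.075): print(proj("side",[t[0],t[1]+.033,z])[0],end=' ')
    print(px)
E
```

```text
Q lifted (np.float64(0.09384834951578114), np.float64(0.0959999999999999), np.float64(-1.4750692319811947)) TCP z 0.0743
[297.5459392  345.97681722] [297.31728959 338.64046173] [297.02095315 329.12735452] [297.5        324.16666667]
P (np.float64(0.18891663302508732), np.float64(0.06999999999999992), np.float64(-0.6562453737804788)) TCP z 0.0507
[254.00747063 251.69933478] [253.2449084 244.4407118] [252.26323817 235.09255024] [253.  237.5]
hover (np.float64(0.35896266903790774), np.float64(0.15999999999999986), np.float64(-1.0598882520370694)) TCP z 0.127
[297.73797785 347.99254506] [297.51154235 340.66056069] [297.21803258 331.15172155] [294.66666667 306.33333333]
```

Worked from the pictures, the real tips lie about 25 mm above the reported TCP height, so I'm at the rim here, and Q was only just held at its rim. I'll reopen and go about 20 mm lower.

```bash
python3 -m handwheel '[[0,0,-0.02,0,0,0,1],[0,0,-0.02,0,0,0,1],[0,0,-0.02,0,0,0,1],[0,0,-0.02,0,0,0,1],[0,0,0.02,0,0,0,1],[0,0,0.05,0,0,0,1],[0,0,0.05,0,0,0,1],[0,0,0.05,0,0,0,0.5],[0,0,0.05,0,0,0,0.3],[0,0,0.05,0,0,0,0.3],[0,0,0.05,0,0,0,0.3]]' 20
```

```text
time: 10.4
eef_pos: [0.6667, 0.0218, 0.031]
tcp_rot: [-0.001, 1.0, -0.0, 0.0]
contact_force: [-0.4, -0.4, -0.1]
opening: 0.77
finger_force: 22.7
```

Gripped at 0.77, about 65 mm. Now I'll lift it and weigh it.

```bash
python3 -m handwheel '[[0,0,0,0,0,0,-0.5],[0,0,0,0,0,0,-0.5],[0,0,-0.03,0,0,0,-0.5],[0,0,-0.06,0,0,0,-0.5],[0,0,-0.06,0,0,0,-0.5],[0,0,-0.06,0,0,0,-0.5]]' 45
for i in 1 2; do python3 -m handwheel '[[0,0,0,0,0,0,-0.5]]'|grep -E 'eef|force|open';done
```

```text
time: 11.15
eef_pos: [0.6664, 0.0218, 0.0548]
tcp_rot: [-0.0, 1.0, -0.0, -0.0]
contact_force: [-0.0, -0.4, -1.6]
opening: 0.761
finger_force: 50.3
eef_pos: [0.666, 0.0219, 0.0541]
contact_force: [-0.8, 0.8, -2.1]
opening: 0.758
finger_force: 50.3
eef_pos: [0.6661, 0.0218, 0.0542]
contact_force: [0.9, -0.1, -2.6]
opening: 0.759
finger_force: 50.3
```

P is about 2.1 N, so it is light as well and R should be the heavy one. Setting P down and moving to R.

```bash
python3 -m handwheel '[[0,0,0.03,0,0,0,-0.5],[0,0,0.055,0,0,0,-0.5],[0,0,0.061,0,0,0,-0.5],[0,0,0.061,0,0,0,-0.5],[0,0,0.06,0,0,0,1],[0,0,0.06,0,0,0,1],[0,0,0.06,0,0,0,1],[0,0,0,0,0,0,1],[0,0,-0.12,0,0,0,1],[0,0,-0.19,0,0,0,1]]'
python3 -m handwheel '[[0.529,-0.041,0,0,0,0,1],[0.529,-0.041,0,0,0,0,1],[0.529,-0.041,0,0,0,0,1],[0.529,-0.041,0,0,0,0,1],[0.529,-0.041,0.05,0,0,0,1],[0.529,-0.041,0.12,0,0,0,1],[0.529,-0.041,0.12,0,0,0,1]]'
```

```text
time: 12.65
eef_pos: [0.6676, 0.0216, 0.1334]
tcp_rot: [-0.0, 1.0, -0.0, 0.002]
contact_force: [-1.1, -0.6, 0.0]
opening: 0.999
finger_force: 0.0
time: 13.52
eef_pos: [0.4529, 0.0056, 0.0808]
tcp_rot: [-0.0, 1.0, 0.001, -0.002]
contact_force: [-0.4, 0.6, 0.2]
opening: 1.001
finger_force: 0.0
```

```bash
python3 -m handwheel '[[0,0,0.05,0,0,0,1],[0,0,0.11,0,0,0,1],[0,0,0.125,0,0,0,1],[0,0,0.125,0,0,0,1],[0,0,0.125,0,0,0,0.5],[0,0,0.125,0,0,0,0.3],[0,0,0.125,0,0,0,0.3],[0,0,0.125,0,0,0,0.3]]' 20
python3 -m handwheel '[[0,0,0,0,0,0,-0.5],[0,0,0,0,0,0,-0.5],[0,0,-0.03,0,0,0,-0.5],[0,0,-0.06,0,0,0,-0.5],[0,0,-0.06,0,0,0,-0.5],[0,0,-0.06,0,0,0,-0.5],[0,0,-0.06,0,0,0,-0.5]]' 60
```

```text
time: 14.52
eef_pos: [0.4561, 0.0053, 0.0341]
tcp_rot: [-0.0, 1.0, 0.0, 0.001]
contact_force: [-0.0, 2.5, 7.0]
opening: 0.747
finger_force: 22.5
time: 15.4
eef_pos: [0.4543, 0.0053, 0.0562]
tcp_rot: [-0.0, 1.0, 0.0, -0.001]
contact_force: [-0.1, 0.9, -4.0]
opening: 0.738
finger_force: 68.0
```

R weighs about 4 N, so it is the heavy one. There was a small upward touch when gripping it, so I'll carry it high above the stage cup and check how it sits in the grip.

```bash
python3 -m handwheel '[[0,0,-0.08,0,0,0,-0.5],[0,0,-0.2,0,0,0,-0.5],[0,0,-0.3,0,0,0,-0.5],[0,0,-0.35,0,0,0,-0.5],[-0.03,-0.15,-0.35,0,0,0,-0.5],[-0.05,-0.3,-0.35,0,0,0,-0.5],[-0.08,-0.45,-0.35,0,0,0,-0.5],[-0.1,-0.6,-0.35,0,0,0,-0.5],[-0.11,-0.7,-0.35,0,0,0,-0.5],[-0.117,-0.735,-0.35,0,0,0,-0.5],[-0.117,-0.735,-0.35,0,0,0,-0.5],[-0.117,-0.735,-0.35,0,0,0,-0.5]]'
python3 - <<'E'
from h import *
out=[]
for n,k in(("side",4),("top",4)):
    I=eyes.read_camera(n)[:,:,::-1]; cv2.imwrite(f"pics/{n}7.png",I)
    c=proj(n,[.5012,-.2889,.16])[0].astype(int)-[50,70]; im=cv2.resize(I[c[1]:c[1]+125,c[0]:c[0]+100],None,fx=k,fy=k,interpolation=cv2.INTER_CUBIC)
    out.append(im); print(c)
cv2.imwrite("pics/c7.png",cv2.convertScaleAbs(np.hstack(out),alpha=1.6,beta=10)); s=monitor.get_state(); print(s["eef_pos"],s["contact_force"],s["qpos"].round(2))
E
```

```text
time: 16.9
eef_pos: [0.5018, -0.2872, 0.1962]
tcp_rot: [-0.001, 1.0, 0.001, -0.0]
contact_force: [1.2, -0.2, -3.3]
opening: 0.738
finger_force: 71.1
[301  51]
[426 178]
[ 0.50197417 -0.28719873  0.19660507] [-0.12828565  0.43806701 -3.63283529] [-0.7   0.09  1.84  0.    1.21 -2.27]
```

View pics/c7.png

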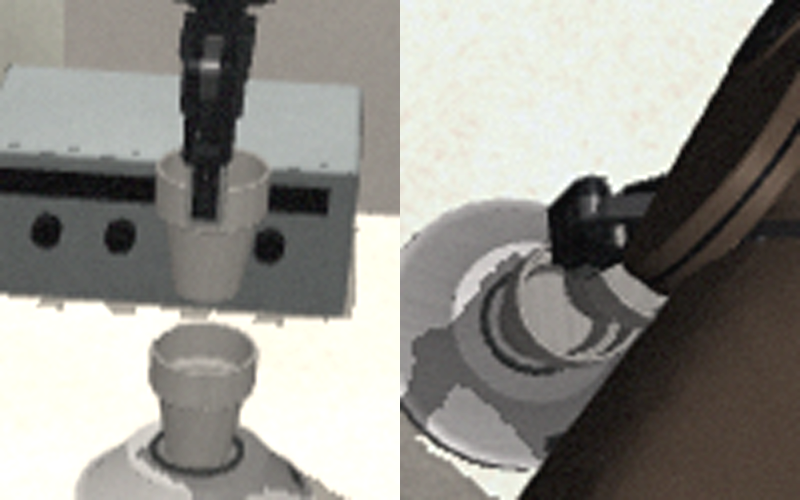

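The held cup is upright, with its collar gripped and its rim near (214,185) in the crop. The stage cup's rim is near (204,348). I'll measure the offset between the two in each view.

```bash
python3 - <<'E'
from h import *
G={n:grad(cv2.imread(f"pics/{n}7.png")) for n in P}
G0={n:grad(cv2.imread(f"pics/{n}0.png")) for n in P}
for n in P:
    print(n,"base0",fit([(n,G0[n])],.501,-.287,.12),"base now",fit([(n,G[n])],.501,-.287,.12))
    for z in(.234,.237,.240,.243): print("  held z",z,fit([(n,G[n])],.502,-.287,z,.014))
E
```

```text
top base0 (np.float64(0.5012), np.float64(-0.289), 246) base now (np.float64(0.4975), np.float64(-0.2912), 158)
  held z 0.234 (np.float64(0.5102), np.float64(-0.2975), 128)
  held z 0.237 (np.float64(0.5096), np.float64(-0.2963), 127)
  held z 0.24 (np.float64(0.509), np.float64(-0.2952), 126)
  held z 0.243 (np.float64(0.5084), np.float64(-0.294), 126)
side base0 (np.float64(0.4985), np.float64(-0.2825), 264) base now (np.float64(0.4988), np.float64(-0.2835), 213)
  held z 0.234 (np.float64(0.5014), np.float64(-0.2885), 144)
  held z 0.237 (np.float64(0.5008), np.float64(-0.2809), 145)
  held z 0.24 (np.float64(0.4997), np.float64(-0.2733), 146)
  held z 0.243 (np.float64(0.5017), np.float64(-0.2707), 143)
```

```bash
python3 - <<'E'
from h import *
G={n:grad(cv2.imread(f"pics/{n}7.png")) for n in P}
for n,r in(("top",(.667,.022)),("side",(.665,.029))): print("P",n,fit([(n,G[n])],*r,.075))
S=sorted([(score("side",G["side"],x,-.2821,z),x,z) for x in np.arange(.492,.512,.0005) for z in np.arange(.225,.255,.001)])[::-1][:6]
print(np.round(S,4))
# silhouette columns of held / base from raw rows
c=np.array([301,51])
for nm,z,ctr in(("held rim",.237,214),("held foot",.162,210.5),("base rim",.12,204),("base foot",.045,201)):
    print(nm,"x=.5 ->",((proj("side",[.5,-.2821,z])[0]-c+.5)*4).round(1),"seen col",ctr)
I=cv2.cvtColor(cv2.imread("pics/side7.png"),cv2.COLOR_BGR2GRAY).astype(int)
for r in(98,106,110,114,118,120,138,142,146,150,156,160): print(r,I[r,334:374].tolist())
E
```

```text
P top (np.float64(0.6668), np.float64(0.0217), 267)
P side (np.float64(0.665), np.float64(0.0292), 238)
[[144.8763   0.501    0.237 ]
 [144.4849   0.5005   0.237 ]
 [144.4015   0.502    0.237 ]
 [144.3722   0.5005   0.236 ]
 [144.3219   0.5025   0.237 ]
 [144.3127   0.5015   0.237 ]]
held rim x=.5 -> [211.3 167.9] seen col 214
held foot x=.5 -> [204.3 287.7] seen col 210.5
base rim x=.5 -> [200.6 350.5] seen col 204
base foot x=.5 -> [194.4 455.8] seen col 201
98 [6, 6, 8, 5, 6, 14, 58, 63, 67, 68, 70, 73, 75, 70, 62, 25, 10, 11, 13, 15, 6, 28, 61, 62, 95, 95, 90, 82, 74, 76, 75, 72, 71, 65, 24, 3, 9, 7, 6, 9]
106 [44, 51, 53, 54, 53, 52, 51, 51, 56, 70, 70, 74, 78, 71, 64, 54, 53, 54, 45, 45, 45, 53, 67, 79, 78, 79, 78, 77, 75, 76, 67, 68, 49, 52, 53, 51, 51, 53, 51, 50]
110 [16, 53, 52, 53, 51, 52, 52, 53, 52, 58, 61, 66, 67, 71, 71, 72, 70, 74, 76, 73, 73, 74, 73, 75, 72, 70, 69, 71, 66, 61, 48, 11, 12, 10, 4, 9, 14, 10, 49, 49]
114 [53, 52, 52, 51, 53, 50, 51, 50, 50, 52, 63, 67, 68, 71, 70, 75, 72, 73, 74, 75, 74, 74, 77, 73, 73, 70, 71, 67, 63, 49, 32, 6, 3, 6, 4, 2, 11, 16, 50
[... 724 characters left out ...]
 93, 63, 68, 70, 71, 72, 74, 74, 77, 78, 80, 80, 80, 79, 78, 78, 80, 79, 77, 79, 77, 74, 74, 73, 71, 68, 72, 160, 158, 157, 157, 158, 157, 157, 158, 157]
150 [159, 161, 162, 162, 163, 160, 118, 69, 70, 76, 75, 77, 78, 79, 81, 83, 81, 78, 80, 77, 81, 78, 77, 79, 77, 75, 75, 79, 97, 144, 159, 160, 159, 158, 157, 159, 159, 160, 160, 160]
156 [161, 161, 161, 154, 149, 136, 133, 87, 60, 64, 67, 69, 71, 71, 73, 73, 74, 75, 74, 74, 74, 73, 71, 70, 69, 66, 87, 155, 160, 161, 161, 160, 160, 161, 163, 164, 162, 162, 161, 162]
160 [120, 121, 120, 122, 115, 75, 30, 46, 60, 62, 67, 67, 69, 70, 74, 73, 73, 73, 75, 74, 71, 70, 72, 69, 63, 38, 46, 68, 74, 74, 74, 106, 149, 166, 164, 164, 163, 160, 163, 162]
```

The held and stage cups line up to within about 1 mm. Home should be about 88 mm below here, so I'll lower most of the way and then creep while watching the force.

```bash
python3 -m handwheel '[[0.002,-0.0015,0.04,0,0,0,-0.5],[0.002,-0.0015,0.08,0,0,0,-0.5],[0.002,-0.0015,0.11,0,0,0,-0.5],[0.002,-0.0015,0.135,0,0,0,-0.5],[0.002,-0.0015,0.155,0,0,0,-0.5],[0.002,-0.0015,0.175,0,0,0,-0.5],[0.002,-0.0015,0.19,0,0,0,-0.5],[0.002,-0.0015,0.2,0,0,0,-0.5],[0.002,-0.0015,0.2,0,0,0,-0.5],[0.002,-0.0015,0.2,0,0,0,-0.5]]'
```

```text
time: 18.25
eef_pos: [0.5014, -0.2895, 0.1171]
tcp_rot: [-0.0, 1.0, -0.0, 0.0]
contact_force: [-1.0, -0.7, -3.5]
opening: 0.737
finger_force: 71.2
```

```bash
python3 -m handwheel '[[0,0.003,0.003,0,0,0,-0.5],[0,0.003,0.006,0,0,0,-0.5],[0,0.003,0.01,0,0,0,-0.5],[0,0.003,0.01,0,0,0,-0.5]]'
python3 -m handwheel '[[0,0,0.003,0,0,0,-0.5],[0,0,0.006,0,0,0,-0.5],[0,0,0.006,0,0,0,-0.5]]'
python3 -m handwheel '[[0,0,0.003,0,0,0,-0.5],[0,0,0.006,0,0,0,-0.5],[0,0,0.006,0,0,0,-0.5]]'
```

```text
time: 18.75
eef_pos: [0.5014, -0.2886, 0.1129]
tcp_rot: [-0.0, 1.0, -0.0, 0.0]
contact_force: [0.5, -1.2, -3.3]
opening: 0.735
finger_force: 71.2
time: 19.12
eef_pos: [0.5013, -0.2884, 0.1104]
tcp_rot: [-0.001, 1.0, -0.0, 0.0]
contact_force: [-0.2, -1.5, -2.5]
opening: 0.734
finger_force: 71.4
time: 19.5
eef_pos: [0.5018, -0.2893, 0.1096]
tcp_rot: [-0.001, 1.0, -0.001, 0.001]
contact_force: [-1.7, -3.5, 5.5]
opening: 0.738
finger_force: 72.2
```

```bash
python3 -m handwheel '[[0.002,-0.004,0,0,0,0,-0.5],[0.002,-0.004,0,0,0,0,-0.5],[0.002,-0.004,0,0,0,0,-0.5]]'
python3 - <<'E'
from h import *
I=eyes.read_camera("side")[:,:,::-1]; cv2.imwrite("pics/side8.png",I); G=grad(I)
S=sorted([(score("side",G,x,-.2831,z),x,z) for x in np.arange(.492,.51,.001) for z in np.arange(.13,.175,.001)])[::-1][:5]
print(np.round(S,4)); print(monitor.get_state()["contact_force"],monitor.get_state()["wrist_torque"])
E
```

```text
time: 19.88
eef_pos: [0.5015, -0.2896, 0.1095]
tcp_rot: [-0.0, 1.0, 0.0, 0.001]
contact_force: [0.5, -1.0, 5.7]
opening: 0.737
finger_force: 72.3
[[1.522921e+02 5.100000e-01 1.460000e-01]
 [1.521170e+02 4.980000e-01 1.320000e-01]
 [1.520958e+02 5.100000e-01 1.470000e-01]
 [1.517593e+02 4.980000e-01 1.330000e-01]
 [1.515560e+02 4.980000e-01 1.310000e-01]]
[ 0.41116006 -0.10605574  6.12269931] [-0.03247085  0.08135335  0.01202365]
```

The contact height (TCP 0.1095) matches the bench grip height plus 75 mm, and there is no side force, so the cup is home. Releasing gently, then retreating upward.

```bash
python3 -m handwheel '[[0,0,-0.004,0,0,0,-0.5],[0,0,-0.004,0,0,0,0.5],[0,0,-0.004,0,0,0,0.6],[0,0,-0.004,0,0,0,0.8],[0,0,-0.004,0,0,0,1],[0,0,-0.004,0,0,0,1],[0,0,-0.004,0,0,0,1]]' 20
python3 -m handwheel '[[0,0,-0.05,0,0,0,1],[0,0,-0.12,0,0,0,1],[0,0,-0.25,0,0,0,1],[0,0,-0.35,0,0,0,1],[0,0.15,-0.35,0,0,0,1],[0,0.3,-0.35,0,0,0,1],[0,0.45,-0.35,0,0,0,1],[0,0.6,-0.35,0,0,0,1],[0,0.6,-0.35,0,0,0,1]]'
python3 - <<'E'
from h import *
out=[]
for n in("side","top"):
    I=eyes.read_camera(n)[:,:,::-1]; cv2.imwrite(f"pics/{n}9.png",I); G=grad(I)
    print(n,[(z,fit([(n,G)],.5,-.286,z,.01)) for z in(.12,.15)],"Q",fit([(n,G)],.54,.242,.075),"P",fit([(n,G)],.667,.025,.075))
    c=proj(n,[.5012,-.2889,.08])[0].astype(int)-[50,62]; out.append(cv2.resize(I[c[1]:c[1]+125,c[0]:c[0]+100],None,fx=4,fy=4,interpolation=cv2.INTER_CUBIC))
cv2.imwrite("pics/c9.png",cv2.convertScaleAbs(np.hstack(out),alpha=1.6,beta=10))
E
```

```text
time: 20.8
eef_pos: [0.5003, -0.2897, 0.1095]
tcp_rot: [-0.0, 1.0, 0.0, -0.0]
contact_force: [-0.8, -0.4, -0.5]
opening: 1.001
finger_force: 0.0
time: 21.92
eef_pos: [0.5001, -0.0464, 0.2514]
tcp_rot: [-0.003, 1.0, -0.0, 0.001]
contact_force: [0.6, -0.4, -0.4]
opening: 1.0
finger_force: 0.0
side [(0.12, (np.float64(0.4952), np.float64(-0.2793), 165)), (0.15, (np.float64(0.4985), np.float64(-0.2889), 192))] Q (np.float64(0.5388), np.float64(0.2455), 263) P (np.float64(0.665), np.float64(0.0292), 237)
top [(0.12, (np.float64(0.5067), np.float64(-0.2977), 255)), (0.15, (np.float64(0.5004), np.float64(-0.2885), 279))] Q (np.float64(0.541), np.float64(0.2392), 271) P (np.float64(0.6668), np.float64(0.0213), 280)
```

View pics/c9.png

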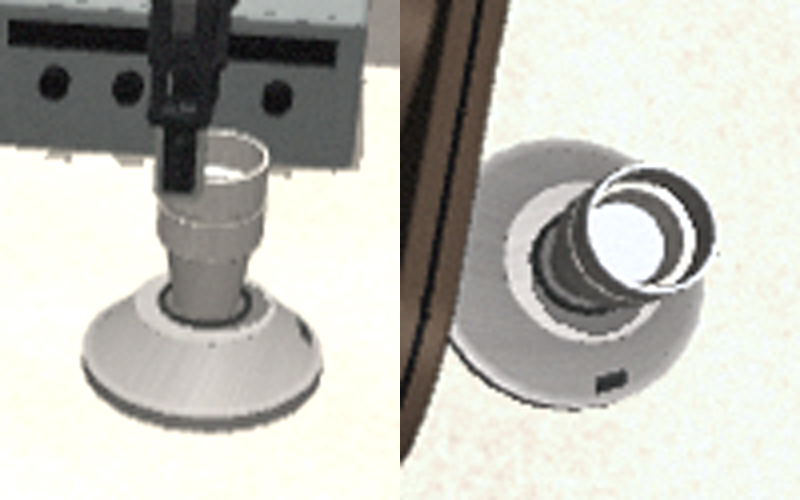

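The picture shows the two cups stacked upright on the stage, collar on collar, with the seam at (212,222). The top fit at rim height 150 mm puts the nested cup at (0.500,-0.2885), within 1 mm of the stage cup's axis. The arm is clear and the light cups stand where they were. Handing in.

```bash
python3 -c "
from plant import ctrl; print(ctrl.sign_off())"
```

```text
the job is handed in; nothing more can be done
None
```

I handed the job in: the heavy cup (about 4 N, the one nearest the robot) is nested upright and, by its contact height and the pictures, fully home in the stage cup; the two light cups stand upright where they were, nothing I saw was knocked or shoved, and the hand-in returned no verdict.

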